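# Lock the two-bottle carrier

### The job

Lock the carrier that holds two bottles: with one fingertip press its spring catch down and keep it down while the other fingertip pushes the bolt's post fully home into the keeper, then let both go so that the catch springs up again behind the bolt. Work with the fingertips only; leave the single-bottle carrier's bolt and catch alone, and do not pick up or shift the bottles or the other loose things.

Things in the scene. Friction and masses are not known exactly. Their poses are not given: they have to be found in the camera images.
- carrier_two: fixed carrier that holds two bottles side by side: aluminium base plate 250 x 150 x 10 mm; origin: centre of its underside. x runs along the bolt's slide, towards the bottle bracket (54 mm high, x = +45 to +121 mm; bottle tops 96 mm); z up. Heights are above the table. On the front half: bolt at y = +36 mm, catch at y = -36 mm; around them nothing over 30 mm high for x below -15 mm, then the bolt's guide and keeper, 48 mm high
- bolt_two (a joint): bolt travel along the carrier's +x, m: 0 to 0.001 at the start (drawn back), 0.034 fully home at a hard stop. 2 N friction, no spring. With the catch up a tooth stops it after 1.5 mm; it is free with the catch 6 mm down or more. Past 0.0305 the tooth can rise behind it and lock it; in between the bolt itself keeps the catch down
- post_two (a point): the bolt's upright steel thumb post: 12 mm along x, 24 mm along y, from 36 to 68 mm high, at the bolt's -x end, nothing behind it above the 10 mm plate. The point: top edge of its -x face (the face to push), half-way along y; it moves with the bolt
- catch_two (a joint): how far the spring catch is pressed straight down, m: 0 = up, 0.009 = hard stop. The spring pushes back with 2 N at first, 5.3 N at the stop, and lifts it when let go
- pad_two (a point): the catch's dark steel pad: flat bar 70 mm along x (-104 to -34 mm), 26 mm along y, in a low grey frame (30 mm high). The point: centre of its top face, 46 mm high when up; it sinks with the catch. It lies 72 mm across from the post's centre, long enough for a fingertip to slide along it through the bolt's whole travel
- carrier_one: fixed carrier that holds a single bottle: aluminium base plate 250 x 150 x 10 mm; origin: centre of its underside. x runs along the bolt's slide, towards the bottle bracket (54 mm high, x = +45 to +121 mm; bottle tops 96 mm); z up. Heights are above the table. On the front half: bolt at y = +36 mm, catch at y = -36 mm; around them nothing over 30 mm high for x below -15 mm, then the bolt's guide and keeper, 48 mm high
- bolt_one (a joint): bolt travel along the carrier's +x, m: 0 to 0.001 at the start (drawn back), 0.034 fully home at a hard stop. 2 N friction, no spring. With the catch up a tooth stops it after 1.5 mm; it is free with the catch 6 mm down or more. Past 0.0305 the tooth can rise behind it and lock it; in between the bolt itself keeps the catch down
- post_one (a point): the bolt's upright steel thumb post: 12 mm along x, 24 mm along y, from 36 to 68 mm high, at the bolt's -x end, nothing behind it above the 10 mm plate. The point: top edge of its -x face (the face to push), half-way along y; it moves with the bolt
- catch_one (a joint): how far the spring catch is pressed straight down, m: 0 = up, 0.009 = hard stop. The spring pushes back with 2 N at first, 5.3 N at the stop, and lifts it when let go
- pad_one (a point): the catch's dark steel pad: flat bar 70 mm along x (-104 to -34 mm), 26 mm along y, in a low grey frame (30 mm high). The point: centre of its top face, 46 mm high when up; it sinks with the catch. It lies 72 mm across from the post's centre, long enough for a fingertip to slide along it through the bolt's whole travel
- bottle_a: capped glass bottle, 54 mm wide, 86 mm tall, standing loose in carrier_two's bracket. Origin: centre of its underside; loose, to be left alone
- bottle_b: the other bottle in carrier_two, the same. Origin: centre of its underside; loose, to be left alone
- bottle_c: the same kind of bottle, in carrier_one. Origin: centre of its underside; loose, to be left alone
- spare_bottle: bystander: small capped glass bottle, 42 mm wide, 68 mm tall, between the carriers. Origin: centre of its underside; loose, to be left alone
- cap: bystander: white cap, 42 mm wide, 16 mm tall, between the carriers. Origin: centre of its underside; loose, to be left alone
- fan: bystander: square black cooling fan lying flat, 60 x 60 x 27 mm. Origin: centre of its underside; loose, to be left alone
- barrel: bystander: white sensor barrel standing upright, 32 mm wide, 58 mm tall. Origin: centre of its underside; loose, to be left alone
- driver: bystander: screwdriver lying, 170 mm long; origin under its middle; loose, to be left alone
- jar: bystander: amber jar, 66 mm wide, 85 mm tall. Origin: centre of its underside; loose, to be left alone
- parts_tray: bystander: grey open tray, 110 x 80 x 30 mm. Origin: centre of its underside; loose, to be left alone

How it is judged:
By the outcome, as a careful person would: the job done as asked, in the order asked, and still so for the second after the job is handed in, with the robot touching nothing.
It also fails if it takes over 32 s, if anything falls off the work surface, if the arm or the gripper's body presses on something with over 40 N, if the wrist force passes 120 N, or if a joint passes its speed limit or range.

### The arm

A 6-joint arm with a two-finger parallel gripper is mounted at the origin on the work surface. World frame = base frame: x ahead of the robot, y to its left, z up, the work surface at z = 0. Lengths are in mm, angles in rad, forces in N, time in s.
With the tool pointing down it reaches from about 350 to 875 mm from the base axis. Payload 4.2 kg.
Tool frame: the origin (TCP) lies midway between the tips of the shut fingers; the grasp point (between the pads) lies 19 mm behind it; z points along the fingers, y is the line along which they close (so a half turn about z gives the same grasp; the last joint's range is limited). The gripper opens to 85 mm and grips with 20 to 120 N. Pads are 22 mm wide; open, the fingers measure 114 mm over their backs; the gripper's body (76 mm by 85 mm) begins 54 mm behind the grasp point. The pads swing forward as they close: fully open they stand 13 mm farther back than shut.
Start: joints at [-0.878, 0.385, 0.008, 0, -1.194, -0.259], TCP at [262.713, -567.081, 231.312] pointing down, gripper open.
Joint ranges: [-3.14, 3.14], [-1.21, 2.06], [-1.07, 1.41], [-3.16, 2.05], [-2.99, -0.16], [-3.1, 3.1]. Speed limits (rad/s): [2.79, 2.79, 3.14, 3.14, 3.14, 3.14].

### API

Orientations are given as a unit quaternion [x, y, z, w].
In Python, from bench import read_state, get_image, job_done gives the robot as it stands.
- The arm moves only by the shell command python3 -m jog 'ROWS'. ROWS is JSON, a list of rows, each a list of 3 entries, a list of its own where there are three numbers: the shift along the world's x, y, z scaled (see below), then the turn, a rotation vector about the world's x, y, z scaled (see below), then the gripper's target within -1 to 1 (shut at 1, half-way at 0, fully open at -1). In form: [[[x, y, z], [wx, wy, wz], claw], ...]. A call has 1 to 20 rows; each row is the pose to reach, as a shift and turn from the pose commanded when the call began; what a row does not reach only later rows make up. The controller multiplies each number of a shift by 10 cm and each number of a turn by 120 degrees. A row lasts 1/10 s, in which the tool goes at most 50 mm and 8.59 degrees, less where a joint would pass 70% of its speed; a pose out of reach is approached as far as the arm can. A call with a number of a shift or a turn outside -1 to 1 is refused whole. A call with a gripper value outside its range is refused whole. The fingers move at their own pace and stop on an object; the grip force is fixed at half the most. Time passes only in rows, so rows that repeat a pose let the fingers close. It gives the time, the measured TCP pose, the force, the opening and the grip force at its end, in the units of the state.
- read_state(): the state, without advancing time (a new reading comes with each control period).
- get_image(name): name is "side" or "top"; returns a dict with "frame" (480x640x3 uint8, red, green, blue), "range_z" (480x640 float32, mm along the optical axis (not along the pixel's ray), 0 where there is no reading), "fx", "fy", "cx", "cy" (pixels), "R" (3x3) and "t" (3): a world point X has camera coordinates R X + t. Camera axes: x right, y down, z forward; pixel columns grow to the right and rows downward; lengths in mm; the calibration is good to about 2 mm. A picture is of the moment at which its call begins.
- job_done(): hands the job in; it is judged then, once.
The state is a dict: "clock": time; "joints": joint angles; "joint_vel": joint speeds; "joint_efforts": joint torques, N m; "position": TCP position; "ee_rot": TCP orientation; "contact_force": force on the tool from outside, world axes, zero at the start; "wrist_torque": the same for the moment, N m; "gripper_width": finger opening in mm; "grasp_force": force on a finger pad.
Only numpy, scipy, OpenCV 4.12 (cv2) and the standard library are available. Lean on these libraries where they do the work, as an engineer would, in place of code of your own. Each camera call takes 0.05 s, during which the arm holds its last target. There are 200 camera calls.

## Working session

There is one attempt and no reset: what is moved stays moved. The work goes in short steps, Python scripts to look and compute and a shell command to move; the robot and the scene stay as the last step left them, time stands still between calls to the robot, and variables do not carry over. Pictures are saved under pics/ and viewed, at most 10 in all, crops included, and the job is handed in when it is done.

```bash
mkdir -p pics; python3 - <<'E'
from bench import *
import cv2,numpy as np
print(read_state())
for n in("top","side"):
    d=get_image(n); np.savez(n+"0.npz",**d); cv2.imwrite(f"pics/{n}0.png",d["frame"][...,::-1]); print(n,d["fx"],d["fy"],d["cx"],d["cy"],d["R"],d["t"])
E
```

```text
{'clock': 0.0, 'joints': array([-8.78378932e-01,  3.85547087e-01,  6.61105679e-03, -4.97925033e-04,
       -1.19400120e+00, -2.58599435e-01]), 'joint_vel': array([ 0.00091522, -0.0009805 ,  0.0005275 ,  0.00139801, -0.00118551,
        0.00187391]), 'joint_efforts': array([-5.97107628e-04, -3.92292523e+01,  1.88402814e+01,  4.18630779e+00,
       -4.60546813e-03, -9.14741179e-06]), 'position': array([ 262.47722092, -566.56066956,  230.22168343]), 'ee_rot': array([-2.15122238e-01,  9.76586516e-01,  1.05762714e-03, -2.84314208e-04]), 'contact_force': array([-0.51187471, -0.65009493, -0.15596773]), 'wrist_torque': array([ 0.00926063, -0.0117241 ,  0.00372215]), 'grasp_force': 0.0, 'gripper_width': 85.1361560816333}
top 609.6112684731709 609.6112684731709 316.3652070979166 238.01258943098415 [[-0.02126678 -0.99977309  0.00121768]
 [-0.99445276  0.02102809 -0.10306083]
 [ 0.10301184 -0.00340269 -0.99467431]] [   2.10168442  595.52645223 1474.22240425]
side 534.8227202135449 534.8227202135449 319.35822336244263 233.94642420657172 [[-0.67611278 -0.73677887  0.00533004]
 [-0.43087694  0.38950988 -0.81401912]
 [ 0.59767598 -0.55266532 -0.58081363]] [396.79287279 311.721618   844.51675611]
```

View pics/top0.png

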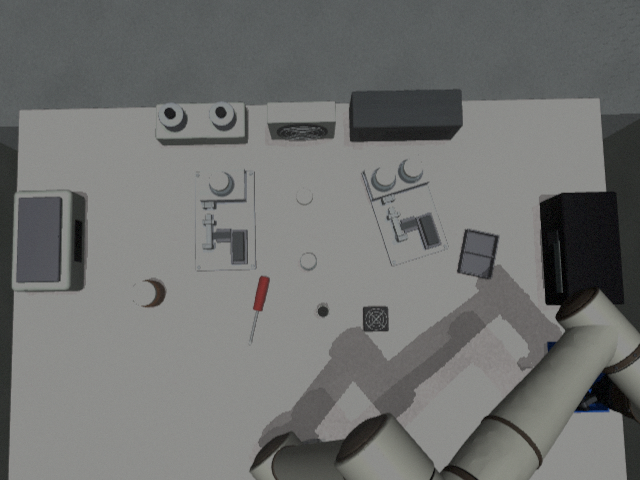

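View pics/side0.png

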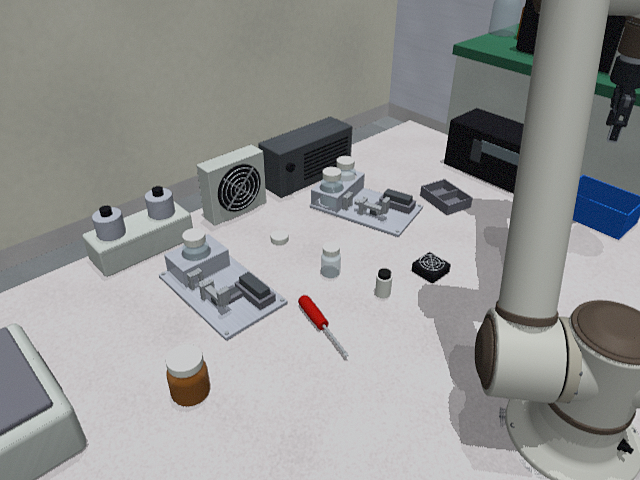

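The top view shows the two-bottle carrier on the right: bottles at (384,180) and (411,170), post near (393,215), pad near (429,231). I'll zoom in and fit it.

```bash
cat > h.py <<'E'
import numpy as np,cv2
def ray(d,u,v,z):
    R,t=d["R"],d["t"]; c=-R.T@t; r=R.T@np.array([(u-d["cx"])/d["fx"],(v-d["cy"])/d["fy"],1]); return c+r*(z-c[2])/r[2]
def cloud(d):
    Z=d["range_z"].astype(float); v,u=np.indices(Z.shape)
    P=np.stack([(u-d["cx"])/d["fx"]*Z,(v-d["cy"])/d["fy"]*Z,Z],-1)
    W=(P-d["t"])@d["R"]; W[Z==0]=np.nan; return W
def proj(d,X):
    p=d["R"]@np.array(X,float)+d["t"]; return d["fx"]*p[0]/p[2]+d["cx"],d["fy"]*p[1]/p[2]+d["cy"]
E
python3 - <<'E'
from h import *
d=dict(np.load("top0.npz")); W=cloud(d)
a=cv2.resize(d["frame"][150:275,350:460,::-1],None,fx=4.5,fy=4.5,interpolation=cv2.INTER_CUBIC)
s=dict(np.load("side0.npz")); b=cv2.resize(s["frame"][145:245,300:430,::-1],None,fx=5,fy=5,interpolation=cv2.INTER_CUBIC)
cv2.imwrite("pics/ct.png",cv2.convertScaleAbs(a,alpha=1.3)); cv2.imwrite("pics/cs.png",b)
# heights in plate region
w=W[150:275,350:460]; z=w[...,2]; print(np.nanpercentile(z,[5,25,50,75,95]))
tb=np.nanmedian(W[300:400,100:230,2]); print("table",tb)
m=((z>6)).astype(np.uint8)
n,l,st,c=cv2.connectedComponentsWithStats(m); i=1+st[1:,4].argmax(); print(st[i],c[i])
p=w[(l==i)][:,:2].astype(np.float32); print(cv2.minAreaRect(p))
# pad: z 38-52
for lo,hi in((40,52),(58,75),(24,35)):
    n,l,st,c=cv2.connectedComponentsWithStats(((z>lo)&(z<hi)).astype(np.uint8))
    for i in range(1,n):
        if st[i,4]>8: print(lo,st[i],c[i]+[350,150],np.nanmedian(w[l==i],0),cv2.minAreaRect(w[l==i][:,:2].astype(np.float32)))
E
```

```text
[-4.18918731e+00 -4.60647307e-02  4.38604100e+00  1.41438582e+01
  7.33228716e+01]
table 0.5563723579024836
[  12    3   88  114 5759] [54.53724605 58.45459281]
((665.8356323242188, -235.90640258789062), (258.7369384765625, 165.1280975341797), 15.110320091247559)
40 [62  4  8  4 12] [415.83333333 155.91666667] [ 792.04188982 -262.03644254   50.28594468] ((792.8513793945312, -259.75201416015625), (7.2307939529418945, 17.576810836791992), 4.0621337890625)
40 [41 10  9  5 15] [395.         162.26666667] [ 777.58977872 -208.47868104   50.09372656] ((777.7554321289062, -209.041748046875), (8.938173294067383, 19.860050201416016), 15.15046215057373)
40 [50 26  7  7 13] [402.53846154 179.61538462] [ 732.70506936 -225.14938552   48.42554321] ((732.8889770507812, -224.34228515625), (20.989910125732422, 7.5757365226745605), 42.07551574707031)
40 [50 32  6  6 12] [401.91666667 184.16666667] [ 722.07669127 -222.68149728   51.27575777] ((722.4088745117188, -223.23440551757812), (10.390131950378418, 14.257024765014648), 21.858951568603516)
40 [57 32  6  4 10] [409.3 183.8] [ 722.17172928 -242.37243
[... 1934 characters left out ...]
-216.56659222   66.64773534] ((588.0733642578125, -217.38978576660156), (12.509653091430664, 23.06796646118164), 14.195196151733398)
24 [ 57  63  35  37 241] [424.78008299 230.0373444 ] [ 614.62209693 -276.66541298   29.23046399] ((606.3948974609375, -277.1780700683594), (88.06307983398438, 61.44677734375), 16.34605598449707)
24 [52 70  4  5  9] [403.33333333 222.        ] [ 631.10161658 -227.00059924   24.98037128] ((632.1196899414062, -227.18307495117188), (6.536435604095459, 10.962691307067871), 73.36842346191406)
24 [55 78  4  5 10] [406. 230.] [ 611.35359374 -232.87127719   26.08051675] ((610.4566650390625, -233.16307067871094), (7.826961994171143, 9.818183898925781), 70.19416809082031)
```

View pics/ct.png

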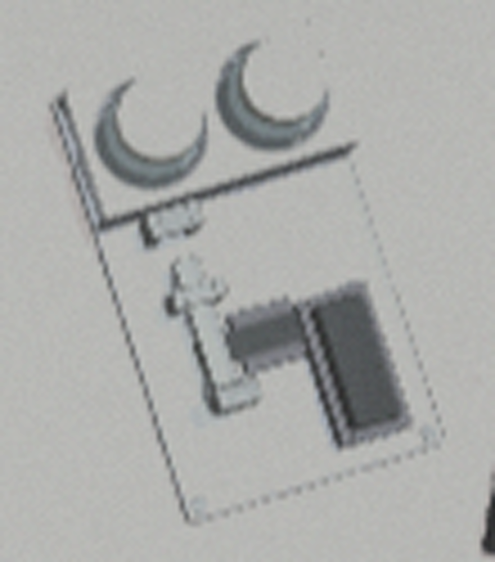

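View pics/cs.png

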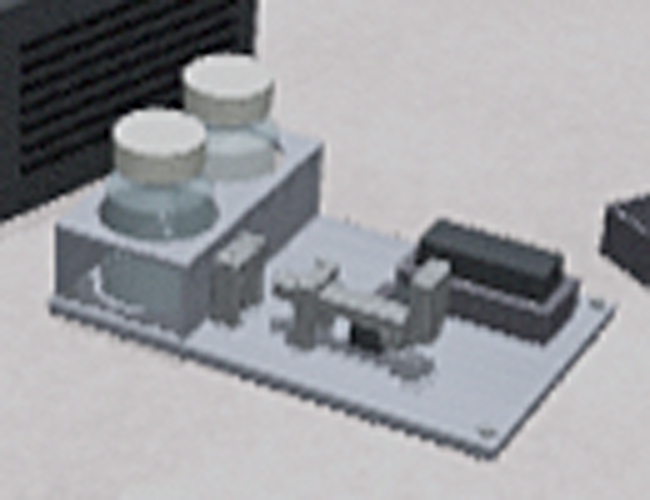

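The close-ups show the pad in its frame at about (429,231) and the post at about (402,238), with the bolt drawn back. Yaw comes out near 16°. I'll check it from the plate edges and then move above the carrier.

```bash
python3 - <<'E'
from h import *
d=dict(np.load("top0.npz"))
A,B,C=[ray(d,u+.0,v,10)[:2] for u,v in((363.3,173.3),(392.2,265.6),(447.8,248.9))]
g=lambda v:np.degrees(np.arctan2(v[1],v[0]))
print(A,B,C,g(A-B),g(B-C)-90,np.linalg.norm(C-B))
y=np.radians(16);ex=np.array([np.cos(y),np.sin(y)]);ey=np.array([-ex[1],ex[0]])
print((B+C)/2+125*ex)
E
python3 -m jog '[[[0.4,0.4,0],[0,0,-0.037],-0.35],[[0.7,0.7,0],[0,0,-0.074],-0.35],[[1,1,0],[0,0,-0.074],-0.35],[[1,1,0],[0,0,-0.074],-0.35]]'
python3 -m jog '[[[0.35,0.35,0],[0,0,0],-0.35],[[0.7,0.7,0],[0,0,0],-0.35],[[1,1,0],[0,0,0],-0.35]]'
python3 -m jog '[[[0.35,0.35,0],[0,0,0],-0.35],[[0.7,0.7,0],[0,0,0],-0.35],[[1,1,0],[0,0,0],-0.35],[[1,1,0],[0,0,0],-0.35],[[1,1,0],[0,0,0],-0.35]]'
```

```text
[ 759.71016754 -132.86952181] [ 524.50083569 -198.04443746] [ 563.29630536 -338.40547253] 15.487692941009334 15.45067741265214 145.62386010532953
[ 664.05628252 -233.77028552]
clock: 0.5
position: [365.5, -464.0, 231.0]
ee_rot: [-0.142, 0.99, 0.0, 0.0]
contact_force: [0.0, -0.9, -0.5]
gripper_width: 57.5
grasp_force: 0.0
clock: 0.8
position: [463.4, -365.9, 231.0]
ee_rot: [-0.139, 0.99, 0.0, -0.0]
contact_force: [0.6, -1.1, 0.4]
gripper_width: 57.4
grasp_force: 0.0
clock: 1.3
position: [562.8, -266.5, 230.5]
ee_rot: [-0.14, 0.99, 0.0, -0.001]
contact_force: [0.5, -0.4, -0.1]
gripper_width: 57.7
grasp_force: 0.0
```

```bash
python3 -m jog '[[[0.12,0.08,-0.3],[0,0,0],-0.35],[[0.12,0.08,-0.7],[0,0,0],-0.35],[[0.12,0.08,-1],[0,0,0],-0.35],[[0.12,0.08,-1],[0,0,0],-0.35]]'
python3 -m jog '[[[0,0,-0.3],[0,0,0],-0.35],[[0,0,-0.5],[0,0,0],-0.35],[[0,0,-0.6],[0,0,0],-0.35],[[0,0,-0.6],[0,0,0],-0.35],[[0,0,-0.6],[0,0,0],-0.35]]'
python3 - <<'E'
from bench import *
from h import *
d=get_image("top");s=get_image("side")
a=cv2.resize(d["frame"][150:275,350:460,::-1],None,fx=4.5,fy=4.5,interpolation=cv2.INTER_CUBIC)
b=cv2.resize(s["frame"][115:235,330:430,::-1],None,fx=4.69,fy=4.69,interpolation=cv2.INTER_CUBIC)
cv2.imwrite("pics/c2.png",np.hstack([a[:560,:400][:, :],b[:560,:400]]))
E
```

```text
clock: 1.7
position: [570.4, -259.5, 126.3]
ee_rot: [-0.137, 0.99, 0.002, -0.005]
contact_force: [-1.1, -0.8, 0.1]
gripper_width: 57.6
grasp_force: 0.0
clock: 2.2
position: [575.6, -259.9, 73.0]
ee_rot: [-0.139, 0.99, -0.001, 0.001]
contact_force: [1.1, -0.5, 0.5]
gripper_width: 57.7
grasp_force: 0.0
```

View pics/c2.png

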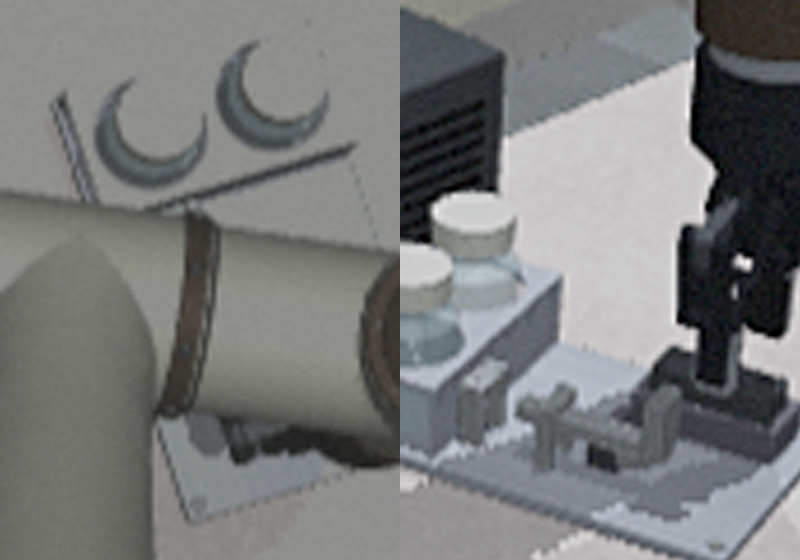

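```bash
python3 - <<'E'
from h import *
from bench import *
s=dict(np.load("side0.npz")); p=read_state()["position"]
y=np.radians(16);ey=np.array([-np.sin(y),np.cos(y),0]);ex=np.array([np.cos(y),np.sin(y),0])
f=lambda X:np.round((np.array(proj(s,X))-[330,115])*4.69+[400,0])
for k in(36,-36):print(k,f(p+k*ey+[0,0,5]),f(p+k*ey-11*ex+[0,0,5]),f(p+k*ey+11*ex+[0,0,5]))
O=np.array([664,-234,0]);print("pad",f(O-69*ex-36*ey+[0,0,46]),"post",f(O-74*ex+36*ey+[0,0,68]))
E
```

```text
36 [709. 392.] [729. 398.] [689. 386.]
-36 [767. 331.] [786. 336.] [748. 325.]
pad [721. 371.] post [675. 400.]
```

The fingertips sit where predicted: the near one at (712,390) is just behind the post, and the far one is above the pad. Next I'll press down.

```bash
python3 -m jog '[[[0,0,-0.15],[0,0,0],-0.35],[[0,0,-0.25],[0,0,0],-0.35],[[0,0,-0.3],[0,0,0],-0.35],[[0,0,-0.3],[0,0,0],-0.35],[[0,0,-0.3],[0,0,0],-0.35]]'
python3 -m jog '[[[0,0,-0.03],[0,0,0],-0.35],[[0,0,-0.03],[0,0,0],-0.35],[[0,0,-0.03],[0,0,0],-0.35]]'
python3 -m jog '[[[0,0,-0.02],[0,0,0],-0.35],[[0,0,-0.02],[0,0,0],-0.35],[[0,0,-0.02],[0,0,0],-0.35]]'
```

```text
clock: 2.8
position: [574.9, -259.2, 41.8]
ee_rot: [-0.139, 0.99, -0.0, 0.0]
contact_force: [0.2, -0.2, 0.3]
gripper_width: 57.2
grasp_force: 0.0
clock: 3.1
position: [575.3, -259.3, 38.9]
ee_rot: [-0.139, 0.99, -0.0, 0.001]
contact_force: [-0.1, -0.3, 1.9]
gripper_width: 57.6
grasp_force: 1.2
clock: 3.4
position: [575.3, -259.3, 36.6]
ee_rot: [-0.139, 0.99, -0.0, 0.001]
contact_force: [0.6, 0.4, 2.9]
gripper_width: 57.2
grasp_force: 1.6
```

```bash
python3 -m jog '[[[0,0,-0.03],[0,0,0],-0.35],[[0,0,-0.03],[0,0,0],-0.35],[[0,0,-0.03],[0,0,0],-0.35]]'
python3 -m jog '[[[0,0,-0.02],[0,0,0],-0.35],[[0,0,-0.02],[0,0,0],-0.35],[[0,0,-0.02],[0,0,0],-0.35]]'
```

```text
clock: 3.7
position: [575.2, -259.2, 33.6]
ee_rot: [-0.139, 0.99, -0.0, 0.0]
contact_force: [0.7, -0.3, 3.6]
gripper_width: 58.0
grasp_force: 2.1
clock: 4.0
position: [575.3, -259.3, 32.2]
ee_rot: [-0.139, 0.99, -0.0, 0.001]
contact_force: [0.4, -0.3, 7.9]
gripper_width: 57.7
grasp_force: 3.8
```

The catch is at its hard stop. Now I'll push along the carrier's +x.

```bash
python3 -m jog '[[[0.029,0.008,0],[0,0,0],-0.35],[[0.058,0.017,0],[0,0,0],-0.35],[[0.087,0.025,0],[0,0,0],-0.35],[[0.115,0.033,0],[0,0,0],-0.35],[[0.115,0.033,0],[0,0,0],-0.35]]'
python3 -m jog '[[[0.029,0.008,0],[0,0,0],-0.35],[[0.058,0.017,0],[0,0,0],-0.35],[[0.087,0.025,0],[0,0,0],-0.35],[[0.115,0.033,0],[0,0,0],-0.35],[[0.144,0.041,0],[0,0,0],-0.35],[[0.144,0.041,0],[0,0,0],-0.35]]'
```

```text
clock: 4.5
position: [580.9, -257.1, 32.2]
ee_rot: [-0.138, 0.99, 0.001, -0.006]
contact_force: [-11.8, -3.5, 16.2]
gripper_width: 57.5
grasp_force: 7.7
clock: 5.1
position: [593.6, -253.3, 32.2]
ee_rot: [-0.138, 0.99, 0.001, -0.008]
contact_force: [-15.0, -4.3, 17.3]
gripper_width: 57.5
grasp_force: 9.5
```

```bash
python3 - <<'E'
from bench import *
from h import *
s=get_image("side")
cv2.imwrite("pics/c3.png",cv2.resize(s["frame"][145:235,330:430,::-1],None,fx=6,fy=6,interpolation=cv2.INTER_CUBIC)); print(read_state())
E
```

```text
{'clock': 5.15, 'joints': array([-0.15216584,  0.61408357, -0.15282893,  0.00262202, -0.81873254,
       -1.14453007]), 'joint_vel': array([-0.00085312, -0.00012938, -0.00335898, -0.00130531,  0.00313929,
        0.0001065 ]), 'joint_efforts': array([  6.38140038, -36.22004628,  17.01501667,   1.39331348,
         3.71302374,   0.41566288]), 'position': array([ 593.56015673, -253.26740361,   32.23536829]), 'ee_rot': array([-0.13751193,  0.99047183,  0.00120617, -0.00738708]), 'contact_force': array([-14.02430838,  -3.55669679,  17.30815428]), 'wrist_torque': array([-1.73491355,  4.02037928, -0.37421057]), 'grasp_force': 9.372255066409707, 'gripper_width': 57.797181591292514}
```

View pics/c3.png

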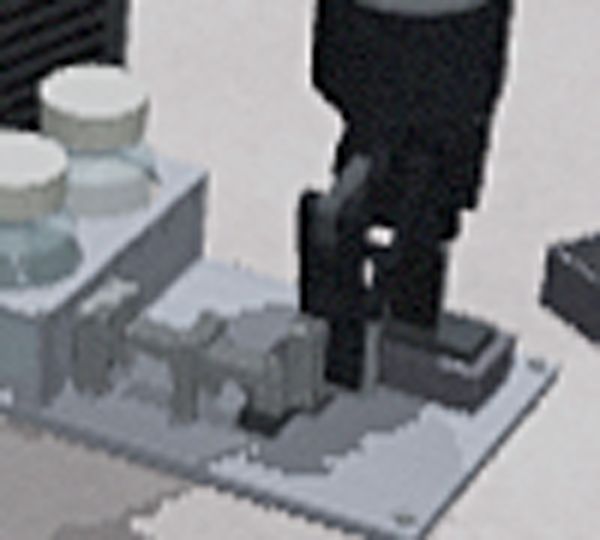

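The bolt has moved part-way: post at (310,365), with the finger in contact and the other on the pad. I'll ease the pressure slightly and carry on.

```bash
python3 -m jog '[[[0.029,0.008,0.005],[0,0,0],-0.35],[[0.058,0.017,0.005],[0,0,0],-0.35],[[0.087,0.025,0.005],[0,0,0],-0.35],[[0.115,0.033,0.005],[0,0,0],-0.35],[[0.144,0.041,0.005],[0,0,0],-0.35],[[0.144,0.041,0.005],[0,0,0],-0.35]]'
python3 -m jog '[[[0.029,0.008,0],[0,0,0],-0.35],[[0.058,0.017,0],[0,0,0],-0.35],[[0.077,0.022,0],[0,0,0],-0.35],[[0.077,0.022,0],[0,0,0],-0.35]]'
```

```text
clock: 5.75
position: [608.0, -249.1, 32.3]
ee_rot: [-0.138, 0.99, 0.001, -0.008]
contact_force: [-13.8, -3.7, 15.7]
gripper_width: 57.7
grasp_force: 8.9
clock: 6.15
position: [615.0, -247.0, 32.3]
ee_rot: [-0.138, 0.99, 0.001, -0.008]
contact_force: [-15.2, -3.5, 16.0]
gripper_width: 57.1
grasp_force: 10.7
```

Force is still at the sliding-friction level, so the hard stop isn't reached yet. I'll keep going.

```bash
python3 -m jog '[[[0.019,0.006,0],[0,0,0],-0.35],[[0.038,0.011,0],[0,0,0],-0.35],[[0.038,0.011,0],[0,0,0],-0.35]]'
python3 -m jog '[[[0.019,0.006,0],[0,0,0],-0.35],[[0.038,0.011,0],[0,0,0],-0.35],[[0.038,0.011,0],[0,0,0],-0.35]]'
```

```text
clock: 6.45
position: [615.0, -246.9, 32.3]
ee_rot: [-0.138, 0.99, 0.002, -0.013]
contact_force: [-23.1, -7.0, 21.1]
gripper_width: 57.7
grasp_force: 15.9
clock: 6.75
position: [615.0, -246.8, 32.4]
ee_rot: [-0.138, 0.99, 0.002, -0.017]
contact_force: [-30.2, -9.6, 26.1]
gripper_width: 57.6
grasp_force: 21.0
```

Hard stop at the predicted position. I'll ease back, then lift off.

```bash
python3 -m jog '[[[-0.06,-0.017,0],[0,0,0],-0.35],[[-0.12,-0.034,0],[0,0,0],-0.35],[[-0.12,-0.034,0],[0,0,0],-0.35]]'
python3 -m jog '[[[0,0,0.07],[0,0,0],-0.35],[[0,0,0.15],[0,0,0],-0.35],[[-0.1,-0.03,0.2],[0,0,0],-0.35],[[-0.15,-0.045,0.25],[0,0,0],-0.35],[[-0.15,-0.045,0.5],[0,0,0],-0.35],[[-0.15,-0.045,0.9],[0,0,0],-0.35],[[-0.15,-0.045,0.9],[0,0,0],-0.35]]'
python3 -m jog '[[[-0.4,-0.2,0.2],[0,0,0],-0.35],[[-0.8,-0.5,0.3],[0,0,0],-0.35],[[-1,-0.9,0.3],[0,0,0],-0.35],[[-1,-1,0.3],[0,0,0],-0.35],[[-1,-1,0.3],[0,0,0],-0.35]]'
python3 - <<'E'
from bench import *
from h import *
d=get_image("top");s=get_image("side")
a=cv2.resize(d["frame"][150:275,350:440,::-1],None,fx=4.4,fy=4.4,interpolation=cv2.INTER_CUBIC)
b=cv2.resize(s["frame"][145:255,330:422,::-1],None,fx=4.35,fy=5,interpolation=cv2.INTER_CUBIC)
cv2.imwrite("pics/c4.png",np.hstack([a[:550,:396],b[:550]]))
w=cloud(d)[150:275,350:460];z=w[...,2]
for lo,hi in((38,52),(58,75)):
    n,l,st,c=cv2.connectedComponentsWithStats(((z>lo)&(z<hi)).astype(np.uint8))
    for i in range(1,n):
        if st[i,4]>40: print(lo,st[i],np.nanmedian(w[l==i],0),cv2.minAreaRect(w[l==i][:,:2].astype(np.float32)))
E
```

```text
clock: 7.05
position: [614.9, -247.1, 32.4]
ee_rot: [-0.138, 0.99, 0.001, -0.003]
contact_force: [-5.7, -0.8, 10.4]
gripper_width: 57.6
grasp_force: 5.1
clock: 7.75
position: [607.3, -252.1, 128.6]
ee_rot: [-0.14, 0.99, -0.003, 0.006]
contact_force: [0.7, 0.2, 0.4]
gripper_width: 58.1
grasp_force: 0.0
clock: 8.25
position: [503.0, -352.5, 152.0]
ee_rot: [-0.138, 0.99, -0.0, 0.001]
contact_force: [-0.3, 0.6, 0.1]
gripper_width: 57.8
grasp_force: 0.0
38 [ 19  31  30  31 201] [ 691.57640768 -188.9140052    46.42850565] ((693.3298950195312, -173.98849487304688), (76.662109375, 57.501277923583984), 70.1816635131836)
58 [50 12 22 21 91] [ 735.85664849 -228.73931623   70.50043978] ((744.3775634765625, -238.26394653320312), (52.44843673706055, 33.382266998291016), 55.569942474365234)
58 [23 26 22 15 82] [ 714.72032683 -167.9757485    69.8043139 ] ((720.2667236328125, -173.83082580566406), (53.083499908447266, 27.836130142211914), 76.72113037109375)
```

View pics/c4.png

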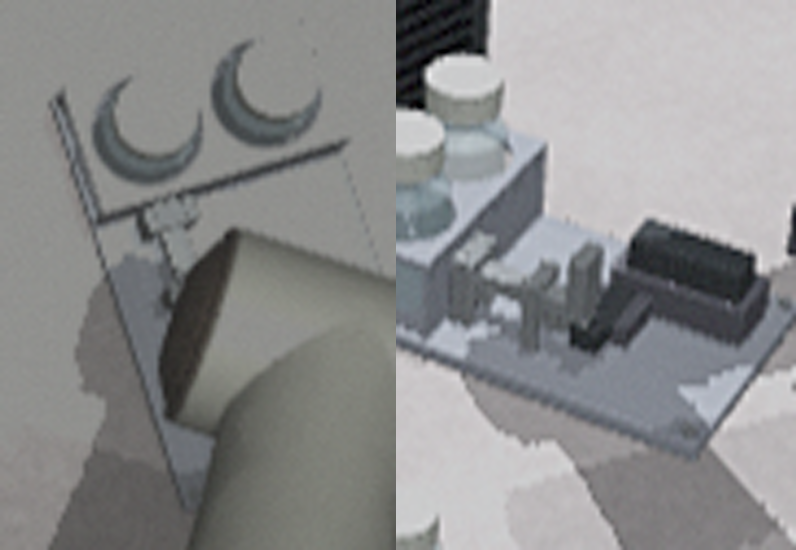

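The side view shows the post forward at (585,270), bolt in the keeper, and the pad at (690,250) apparently up. I'll confirm the pad height and post position numerically.

```bash
python3 - <<'E'
from bench import *
from h import *
y=np.radians(16);ex=np.array([np.cos(y),np.sin(y)]);ey=np.array([-ex[1],ex[0]])
for s in(dict(np.load("side0.npz")),get_image("side")):
    W=cloud(s); q=W[...,:2]-[664,-234]; a=q@ex;b=q@ey;z=W[...,2]
    m=(a>-98)&(a<-40)&(abs(b+36)<9)&(z>25); k=(abs(b-36)<9)&(z>55)&(z<72)&(a<0)&(a>-110)
    print(np.nanmedian(z[m]),m.sum(),np.percentile(a[k],[5,50,95]),k.sum())
E
```

```text
48.88226354127366 92 [-73.65986215 -71.28003457 -62.08012909] 39
48.30817566530208 95 [-40.49323812 -36.80827313 -29.24923944] 36
```

Post moved 33–34 mm and the pad is back up at its original height.

```bash
python3 -c "
from bench import *
print(job_done())"
```

```text
the job is handed in; nothing more can be done
None
```

The two-bottle carrier is locked: its bolt is home at the hard stop (post moved 33–34 mm in the images), the catch is back up behind it, and the robot touches nothing; the job is handed in.

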